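# Reset the tripped breaker and close the desk power box

### The job

One of the two breakers in the open compartment of the desk power box has tripped: its orange toggle leans towards the cover plate, the other's leans away from it. Push the tripped toggle fully over to match the other one, which must stay on, then slide the aluminium cover plate along its channel, without lifting it out, until it drops over its pins and lies flush. Leave the mug, the keys and the memory stick where they are.

Things in the scene. Friction and masses are not known exactly. Their poses are not given: they have to be found in the camera images.
- power_box: Grey box screwed to the desk, 136 (x) x 264 (y) x 66 mm. Origin: on its underside at mid width, below the deck's edge; x points away from the side with the outlets, y along the box to its compartment end, z up. All box positions are in mm in this frame. Fixed flat deck from y = -140 to 0, top z = 58. Guide flanges, tops z = 66, inner faces x = +-64, run the whole length; both ends are open.
- deck_edge (a point): Middle of the deck's edge, (0, 0, 58) in the box. Beyond it, to y = 124, the compartment: free opening x -45 to 45, y 0 to 106, then ledges at z = 52 along both sides and the far end. Four steel pins, 6 mm thick with domed tips at z = 58, stand on the ledges at (x, y) = (+-51, 50) and (+-20, 111).
- cover: Loose aluminium cover plate, 124 (x) x 120 (y) x 6 mm, 0.25 kg, flat on the deck in the channel. Origin: centre of its underside; axes as the box's. Four 12 mm holes at (+-51, -13) and (+-20, 48). Pushed towards +y it slides on deck and pin tips until the holes meet the pins, then drops 6 mm onto the ledges, its top level with the deck.
- cover_rib (a point): Middle of the top of the cover's black pull rib, 22 mm above the plate's underside. The rib is 64 (x) x 12 (y) mm, rises 16 mm above the plate's top and stands at y = -35 on the cover.
- cover_seat (a point): Where the cover's origin is when seated: (0, 63, 52) in the box; the pins leave it about 3 mm of play each way along y, the flanges 2 mm along x.
- breaker_a_toggle (a joint): Toggle of the breaker that starts tripped: 0 = off (tip leans 0.6 rad towards -y of the box, to the deck), 1.2 = on (leans 0.6 rad towards +y). Over-centre action: it resists with about 1 N at the tip, tips over past 0.8 and stays at either end.
- breaker_b_toggle (a joint): Toggle of the other breaker, which starts on (1.2) and must stay on. Same make.
- breaker_a_tip (a point): Tip of the tripped breaker's toggle, middle of its end. Toggle: orange, 12 mm (x) wide, 7 mm thick; it swings about an axis along x at y = 72, z = 28 in the box, tip 20 mm from that axis. The white breaker's face is at z = 30, so the tip stands about 14 mm above it. The toggles are at x = -22 and 22; which is which varies.
- breaker_b_tip (a point): Tip of the other breaker's toggle.
- mug: White mug, 92 x 127 x 95 mm, origin at the centre of its underside: behind the box, to be left alone.
- keys: Bunch of keys with a blue tag, 101 x 122 x 8 mm, origin at the centre of its underside: beyond the compartment end, to be left alone.
- usb_stick: Black memory stick, 17 x 51 x 8 mm, origin under its centre: in front of the box, to be left alone.

How it is judged:
By the outcome, as a careful person would: the job done as asked, in the order asked, and still so for the second after the job is handed in, with the robot touching nothing.
It also fails if it takes over 48 s, if anything falls off the work surface, if the arm or the gripper's body presses on something with over 40 N, if the wrist force passes 120 N, or if a joint passes its speed limit or range.

### The arm

A 6-joint arm with a two-finger parallel gripper is mounted at the origin on a cart in front of the work surface, level with it; the furniture and walls round the work are solid. World frame = base frame: x ahead of the robot, y to its left, z up, the work surface at z = 0. Lengths are in mm, angles in rad, forces in N, time in s.
With the tool pointing down it reaches from about 350 to 775 mm from the base axis. Payload 5.5 kg.
Tool frame: the origin (TCP) lies midway between the tips of the shut fingers; the grasp point (between the pads) lies 19 mm behind it; z points along the fingers, y is the line along which they close (so a half turn about z gives the same grasp; the last joint's range is limited). The gripper opens to 85 mm and grips with 20 to 120 N. Pads are 22 mm wide; open, the fingers measure 114 mm over their backs; the gripper's body (76 mm by 85 mm) begins 54 mm behind the grasp point. The pads swing forward as they close: fully open they stand 13 mm farther back than shut.
Start: joints at [-1.49, 0.313, 0.046, 1.304, 0, 1.431], TCP at [125.923, -561.084, 231.323] pointing down, gripper open.
Joint ranges: [-2.76, 2.76], [-0.86, 1.69], [-1.03, 1.26], [-2.2, 2.34], [-1.47, 1.5], [-3.14, 3.14]. Speed limits (rad/s): [2.57, 2.57, 3.14, 3.14, 3.14, 3.14].

### API

Orientations are given as [roll, pitch, yaw] about the fixed x, y, z axes, in that order (R = Rz(yaw) Ry(pitch) Rx(roll)).
In Python, from bench import robot gives the robot as it stands.
- The arm moves only by the tool step_arm, never from a script. Its argument "moves" is a list that holds one entry, the list of rows, each a list of 5 numbers: the shift along the tool's x, y, z in m, then the turn about the tool's z in rad, then the opening, from 0 (shut) to 1 (fully open). In form: [[[dx, dy, dz, twist, gripper], ...]]. A call has 1 to 5 rows; each row is the pose to reach, as a shift and turn from the pose commanded when the call began, along the tool's axes at that moment; what a row does not reach only later rows make up. A row lasts 1/12 s, in which the tool goes at most 41.7 mm and 7.16 degrees, less where a joint would pass 70% of its speed; a pose out of reach is approached as far as the arm can. A call with a gripper value outside its range is refused whole. The fingers move at their own pace and stop on an object; the grip force is fixed at half the most. Time passes only in rows, so rows that repeat a pose let the fingers close. It gives the time, the measured TCP pose, the force, the opening and the grip force at its end, in the units of the state.
- robot.read_state(): the state, without advancing time (a new reading comes with each control period).
- robot.camera(name): name is "scene" or "top" or "wrist"; returns a dict with "image" (480x640x3 uint8, blue, green, red), "z_map" (480x640 float32, mm along the optical axis (not along the pixel's ray), 0 where there is no reading), "fx", "fy", "cx", "cy" (pixels), "pose" (4x4, takes a point from camera to world coordinates); the wrist camera has in their place "T_tool_cam" (4x4, takes a point from camera to tool coordinates, whose origin is the TCP and whose axes are the flange's). Camera axes: x right, y down, z forward; pixel columns grow to the right and rows downward; lengths in mm; the calibration is good to about 2 mm. A picture is of the moment at which its call begins: read the wrist's pose just before it.
- robot.sign_off(): hands the job in; it is judged then, once.
The state is a dict: "t": time; "joint_pos": joint angles; "joint_velocities": joint speeds; "joint_efforts": joint torques, N m; "position": TCP position; "eef_rot": TCP orientation; "contact_force": force on the tool from outside, world axes, zero at the start; "wrist_torque": the same for the moment, N m; "gripper_width": finger opening in mm; "finger_force": force on a finger pad.
Only numpy, scipy, OpenCV 4.12 (cv2) and the standard library are available. Lean on these libraries where they do the work, as an engineer would, in place of code of your own. Each camera call takes 0.05 s, during which the arm holds its last target. There are 200 camera calls.

## Working session

There is one attempt and no reset: what is moved stays moved. The work goes in short steps, Python scripts to look and compute and a tool call to move; the robot and the scene stay as the last step left them, time stands still between calls to the robot, and variables do not carry over. Pictures are saved under pics/ and viewed, at most 10 in all, crops included, and the job is handed in when it is done.

Besides the shell and the picture viewer there is one more tool, called after ">>>" by a JSON object that holds its "api" and its "payload", one argument or row to a line. step_arm: Moves the arm, as the interface text tells. Its arguments: {"type":"object","properties":{"moves":{"type":"array","items":{"type":"array","items":{"type":"array","items":{"type":"number"}}}}},"required":["moves"]}

```bash
mkdir -p pics; ls
python3 - <<'E'
from bench import robot
import cv2
s=robot.read_state(); print({k:s[k] for k in('t','position','eef_rot','gripper_width','contact_force')})
for n in('top','scene'):
    c=robot.camera(n); cv2.imwrite(f'pics/{n}0.png',c['image']); print(n,c['fx'],c['cx'],c['cy'],c['pose'].round(3).tolist())
E
```

```text
pics
{'t': 0.0, 'position': array([ 125.8738049 , -560.53070157,  230.40633327]), 'eef_rot': array([-3.13978022e+00, -2.17428322e-04,  2.20804760e-01]), 'gripper_width': 85.5701558264656, 'contact_force': array([-0.35236576, -0.44164831,  0.30187075])}
top 470.99381170452955 325.01652519639134 233.12260459321215 [[-0.024, -0.981, 0.194, 383.196], [-1.0, 0.019, -0.025, 83.008], [0.021, -0.195, -0.981, 928.61], [0.0, 0.0, 0.0, 1.0]]
scene 452.0482428112522 320.1670876452823 231.00860022132926 [[-0.827, -0.25, 0.504, 129.953], [-0.563, 0.39, -0.729, 691.728], [-0.014, -0.886, -0.463, 499.113], [0.0, 0.0, 0.0, 1.0]]
```

View pics/top0.png

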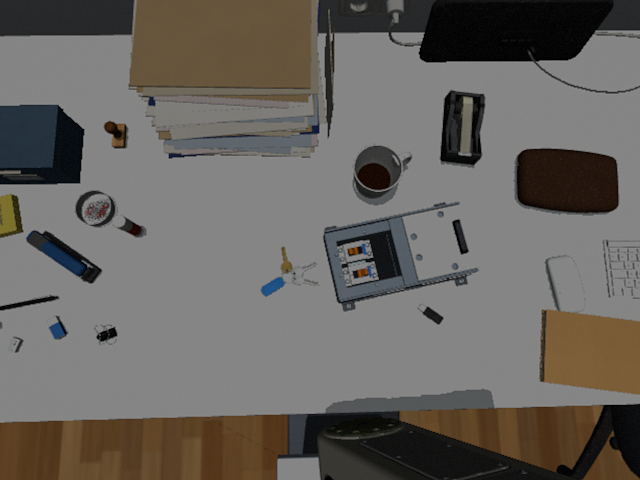

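View pics/scene0.png

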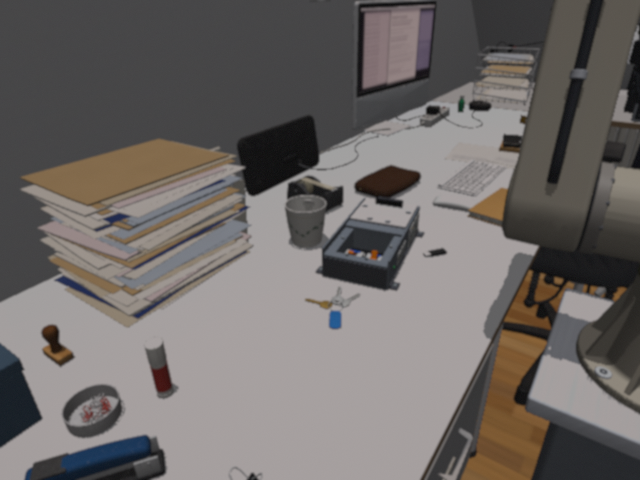

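The top view shows the box at about (325–480, 205–305), with its compartment end to the left (world +y), the cover on the right and the rib at (461,236). I'll zoom in on it.

```bash
cat > h.py <<'E'
from bench import robot
import numpy as np, cv2
def cloud(c,T):
    z=c['z_map'].astype(float); v,u=np.mgrid[:480,:640]
    P=np.stack([(u-c['cx'])/c['fx']*z,(v-c['cy'])/c['fy']*z,z],-1)
    W=P@T[:3,:3].T+T[:3,3]; W[z==0]=np.nan; return W
def ray(c,T,u,v,h):
    d=T[:3,:3]@np.array([(u-c['cx'])/c['fx'],(v-c['cy'])/c['fy'],1]); return T[:3,3]+d*(h-T[2,3])/d[2]
E
python3 - <<'E'
from h import *
c=robot.camera('top');T=c['pose'];W=cloud(c,T)
cv2.imwrite('pics/crop1.png',cv2.resize(c['image'][195:315,310:490],None,fx=4.4,fy=4.4,interpolation=cv2.INTER_CUBIC))
reg=np.zeros((480,640),bool);reg[195:315,318:490]=1
Z=W[...,2]
print(np.histogram(Z[reg&np.isfinite(Z)],bins=np.arange(-6,100,4)))
m=reg&(Z>45)&(Z<75); n,l,st,ce=cv2.connectedComponentsWithStats(m.astype(np.uint8))
k=1+np.argmax(st[1:,4]);p=W[l==k][:,:2].astype(np.float32);print(st[k],cv2.minAreaRect(p),cv2.boxPoints(cv2.minAreaRect(p)))
r=reg&(Z>69)&(Z<85);r[:, :440]=0;print('rib',r.sum(),W[r].mean(0),cv2.minAreaRect(W[r][:,:2].astype(np.float32)))
E
```

```text
(array([ 569, 6969, 2038,  994,  243,   66,  343,  177,  245,  554,  131,
         81,  114,  208, 1328,  855,  999, 2924, 1434,   40,   35,  170,
         42,    0,    0,    0]), array([-6, -2,  2,  6, 10, 14, 18, 22, 26, 30, 34, 38, 42, 46, 50, 54, 58,
       62, 66, 70, 74, 78, 82, 86, 90, 94, 98]))
[ 324  202  157  101 7774] ((517.9688110351562, -82.89349365234375), (139.67855834960938, 272.73028564453125), 11.289706230163574) [[ 422.78473   37.16053]
 [ 476.17715 -230.29239]
 [ 613.1529  -202.94751]
 [ 559.7605    64.5054 ]]
rib 299 [ 539.16822842 -188.09007792   78.56437087] ((535.5866088867188, -175.2876434326172), (135.29095458984375, 71.8422622680664), 8.452109336853027)
```

View pics/crop1.png

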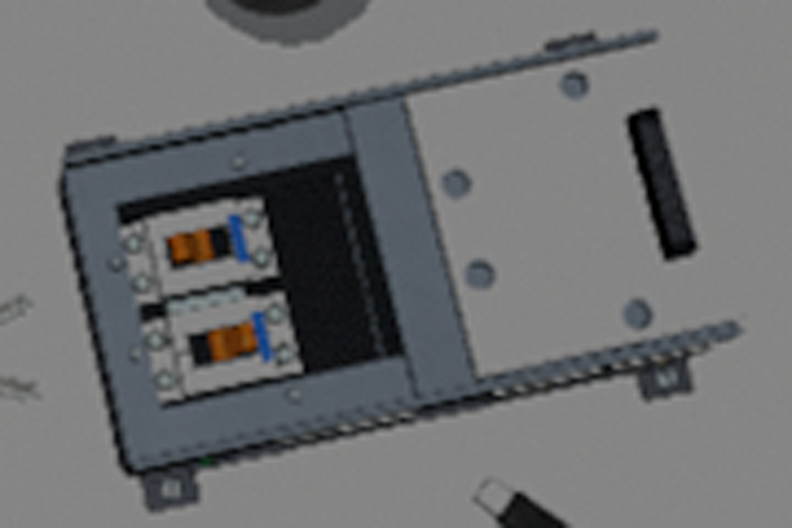

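Tripped is the lower toggle (crop (232,341), leaning right to the deck), so box x = -22; the other, at (190,246), leans left and is on. I'll fit the box pose from the pins and the cover pose from its holes and rib.

```bash
cat >> h.py <<'E'
def fit(A,B):
    A=np.array(A,float);B=np.array(B,float);a=A-A.mean(0);b=B-B.mean(0)
    t=np.arctan2((a[:,0]*b[:,1]-a[:,1]*b[:,0]).sum(),(a*b).sum());R=np.array([[np.cos(t),-np.sin(t)],[np.sin(t),np.cos(t)]])
    o=B.mean(0)-R@A.mean(0);return t,o,B-(A@R.T+o)
E
python3 - <<'E'
from h import *
c=robot.camera('top');T=c['pose']
g=lambda U,V,h:ray(c,T,310+(U+.5)/4.4-.5,195+(V+.5)/4.4-.5,h)[:2]
t,o,r=fit([[51,50],[-51,50],[20,111],[-20,111]],[g(238,162,58),g(293,394,58),g(116,263,58),g(137,355,58)]);print('box',t,o,r.round(1).tolist())
t2,o2,r2=fit([[51,-13],[-51,-13],[20,48],[-20,48]],[g(574,85,64),g(637,314,64),g(456,184,64),g(480,274,64)]);print('cover',t2,o2,r2.round(1).tolist())
R=np.array([[np.cos(t),-np.sin(t)],[np.sin(t),np.cos(t)]])
print('cover in box',R.T@(o2-o),'rib',g(661,183,74),'box->',R.T@(g(661,183,74)-o))
print('tip a',R.T@(g(232,341,44)-o),'tip b',R.T@(g(190,246,44)-o))
f=lambda *p:o+R@np.array(p)
print('tipA w',f(-22,60),'hover cam',f(0,0))
E
```

```text
box 0.19686211291116149 [516.99833883 -71.35239892] [[0.2, -0.1], [0.3, 0.6], [-0.2, -0.3], [-0.3, -0.2]]
cover 0.19654345765075285 [ 534.81504688 -155.49964946] [[-0.1, -0.0], [0.2, 0.3], [-0.2, -0.1], [0.1, -0.1]]
cover in box [  1.01396625 -86.00678306] rib [ 541.70716227 -189.44185245] box-> [   1.13410352 -120.64144727]
tip a [-22.01399407  68.63818836] tip b [22.01605584 76.77510476]
tipA w [483.68768428 -16.81433613] hover cam [516.99833883 -71.35239892]
```

>>> {"api": "step_arm", "payload": {
  "moves": [
    [[0.03, -0.027, 0, 0, 0], [0.06, -0.054, 0, 0, 0], [0.09, -0.081, 0, 0, 0], [0.12, -0.108, 0, 0, 0], [0.15, -0.135, 0, 0, 0]]
  ]
}}

```text
t: 0.62
position: [243.3, -394.8, 231.1]
eef_rot: [-3.141, -0.0, 0.22]
contact_force: [1.1, -0.0, 0.2]
gripper_width: 25.6
finger_force: 0.0
```

>>> {"api": "step_arm", "payload": {
  "moves": [
    [[0.03, -0.027, 0, 0, 0], [0.06, -0.054, 0, 0, 0], [0.09, -0.081, 0, 0, 0], [0.12, -0.108, 0, 0, 0], [0.15, -0.135, 0, 0, 0]]
  ]
}}

```text
t: 1.03
position: [360.1, -230.1, 231.4]
eef_rot: [3.141, -0.0, 0.22]
contact_force: [0.8, -0.6, 0.4]
gripper_width: 0.3
finger_force: 0.0
```

>>> {"api": "step_arm", "payload": {
  "moves": [
    [[0.03, -0.027, 0, 0, 0], [0.06, -0.054, 0, 0, 0], [0.09, -0.081, 0, 0, 0], [0.12, -0.108, 0, 0, 0], [0.15, -0.135, 0, 0, 0]]
  ]
}}

```text
t: 1.45
position: [477.0, -65.4, 231.3]
eef_rot: [3.141, -0.0, 0.221]
contact_force: [0.4, -0.9, 0.2]
gripper_width: -0.3
finger_force: 0.0
```

>>> {"api": "step_arm", "payload": {
  "moves": [
    [[0.0165, -0.016, 0.02, 0.024, 0], [0.0165, -0.016, 0.05, 0.024, 0], [0.0165, -0.016, 0.08, 0.024, 0], [0.0165, -0.016, 0.1, 0.024, 0], [0.0165, -0.016, 0.1, 0.024, 0]]
  ]
}}

```text
t: 1.87
position: [485.6, -46.8, 126.9]
eef_rot: [-3.138, 0.007, 0.198]
contact_force: [-0.8, -0.2, -1.0]
gripper_width: -0.2
finger_force: 0.0
```

Run:
```python
from h import *
from scipy.spatial.transform import Rotation as Ro
s=robot.read_state();c=robot.camera('wrist')
M=np.eye(4);M[:3,:3]=Ro.from_euler('xyz',s['eef_rot']).as_matrix();M[:3,3]=s['position'];T=M@c['T_tool_cam']
np.savez('w1.npz',T=T,z=c['z_map'],k=[c['fx'],c['cx'],c['cy']])
cv2.imwrite('pics/w1.png',c['image']);print(s['position'],s['eef_rot'])
# project TCP and box pts
o=np.array([517,-71.35]);t=.1969;R=np.array([[np.cos(t),-np.sin(t)],[np.sin(t),np.cos(t)]])
for n,p in dict(tcp=None,p1=(51,50,58),p2=(-51,50,58),p3=(20,111,58),p4=(-20,111,58),tipA=(-22,60.7,44.5),tipB=(22,83.3,44.5)).items():
    w=s['position'] if p is None else np.r_[o+R@p[:2],p[2]]
    q=np.linalg.inv(T)@np.r_[w,1];print(n,(q[0]/q[2]*c['fx']+c['cx']).round(),(q[1]/q[2]*c['fy']+c['cy']).round(),q[2].round())
```

```text
[485.56738073 -46.84772904 126.92836703] [-3.13803304  0.00747703  0.197627  ]
tcp 323.0 293.0 155.0
p1 289.0 119.0 201.0
p2 293.0 283.0 228.0
p3 189.0 173.0 209.0
p4 196.0 237.0 220.0
tipA 278.0 235.0 234.0
tipB 240.0 168.0 222.0
```

View pics/w1.png

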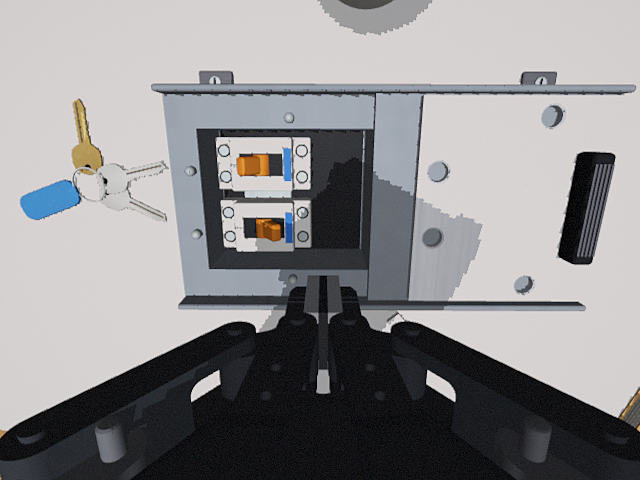

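The wrist view matches the projected pins and tips to within a few pixels (tripped tip near (275,233), on-toggle at (250,165)). The fingertips at (323,280) are over the near flange and line up with the deck-side gap.

>>> {"api": "step_arm", "payload": {
  "moves": [
    [[0, 0, 0.01, 0, 0], [0, 0, 0.03, 0, 0], [0, 0, 0.05, 0, 0], [0, 0, 0.05, 0, 0], [0, 0, 0.05, 0, 0]]
  ]
}}

```text
t: 2.33
position: [488.9, -48.4, 81.8]
eef_rot: [-3.142, 0.0, 0.196]
contact_force: [-0.2, 0.5, 0.6]
gripper_width: 0.3
finger_force: 0.0
```

>>> {"api": "step_arm", "payload": {
  "moves": [
    [[0.001, 0, 0.015, 0, 0], [0.001, 0, 0.03, 0, 0], [0.001, 0, 0.044, 0, 0], [0.001, 0, 0.044, 0, 0], [0.001, 0, 0.044, 0, 0]]
  ]
}}

```text
t: 2.75
position: [490.5, -48.2, 38.4]
eef_rot: [3.141, -0.001, 0.197]
contact_force: [0.2, 0.8, 0.7]
gripper_width: 0.1
finger_force: 0.0
```

>>> {"api": "step_arm", "payload": {
  "moves": [
    [[0, -0.005, 0, 0, 0], [0, -0.01, 0, 0, 0], [0, -0.015, 0, 0, 0], [0, -0.018, 0, 0, 0], [0, -0.02, 0, 0, 0]]
  ]
}}

```text
t: 3.17
position: [486.0, -27.7, 37.8]
eef_rot: [3.141, -0.001, 0.198]
contact_force: [-0.5, 0.6, 0.7]
gripper_width: 0.2
finger_force: 0.0
```

>>> {"api": "step_arm", "payload": {
  "moves": [
    [[0, -0.003, 0, 0, 0], [0, -0.006, 0, 0, 0], [0, -0.008, 0, 0, 0], [0, -0.01, 0, 0, 0], [0, -0.012, 0, 0, 0]]
  ]
}}

```text
t: 3.58
position: [484.8, -19.7, 40.2]
eef_rot: [3.134, -0.001, 0.195]
contact_force: [-8.6, -11.4, 29.0]
gripper_width: -0.1
finger_force: 14.8
```

Resistance came early. I'll back off and look.

>>> {"api": "step_arm", "payload": {
  "moves": [
    [[0, 0.004, 0, 0, 0], [0, 0.01, -0.002, 0, 0], [0, 0.022, -0.002, 0, 0], [0, 0.022, -0.06, 0, 0], [0, 0.022, -0.08, 0, 0]]
  ]
}}

```text
t: 4.0
position: [486.1, -38.5, 116.4]
eef_rot: [-3.139, 0.005, 0.196]
contact_force: [1.3, 0.2, 1.2]
gripper_width: -0.0
finger_force: 0.0
```

```bash
cat >> h.py <<'E'
def wrist():
    from scipy.spatial.transform import Rotation as Ro
    s=robot.read_state();c=robot.camera('wrist')
    M=np.eye(4);M[:3,:3]=Ro.from_euler('xyz',s['eef_rot']).as_matrix();M[:3,3]=s['position'];return s,c,M@c['T_tool_cam']
o=np.array([517,-71.35]);t=.1969;R=np.array([[np.cos(t),-np.sin(t)],[np.sin(t),np.cos(t)]])
def tobox(W): return np.concatenate([(W[...,:2]-o)@R,W[...,2:]],-1)
E
python3 - <<'E'
from h import *
s,c,T=wrist();print(s['position'],s['contact_force'])
cv2.imwrite('pics/w2.png',cv2.resize(c['image'][80:320,150:450],None,fx=2.5,fy=2.5,interpolation=cv2.INTER_CUBIC))
B=tobox(cloud(c,T)); 
for x0 in(-22,22,-32):
    for y in range(40,100,3):
        m=(abs(B[...,0]-x0)<3)&(abs(B[...,1]-y)<1.5)&(B[...,2]<60); print(x0,y,m.sum(),np.nanmedian(B[m][:,2]).round(1) if m.any() else None,end=' | ')
    print()
E
```

```text
[486.14630785 -38.51313613 116.35160933] [1.28545805 0.1634232  1.17341804]
-22 40 30 19.1 | -22 43 35 20.3 | -22 46 32 20.2 | -22 49 37 20.5 | -22 52 47 29.0 | -22 55 36 30.7 | -22 58 38 30.6 | -22 61 56 43.7 | -22 64 44 45.7 | -22 67 30 43.0 | -22 70 28 38.9 | -22 73 33 34.5 | -22 76 33 33.2 | -22 79 34 30.8 | -22 82 41 30.7 | -22 85 38 30.6 | -22 88 34 30.0 | -22 91 38 30.4 | -22 94 13 30.3 | -22 97 30 20.4 | 
22 40 34 18.8 | 22 43 43 20.2 | 22 46 38 20.1 | 22 49 38 20.2 | 22 52 56 29.0 | 22 55 40 30.7 | 22 58 45 30.4 | 22 61 48 30.6 | 22 64 41 30.6 | 22 67 45 30.9 | 22 70 47 33.3 | 22 73 51 34.9 | 22 76 56 39.2 | 22 79 63 43.5 | 22 82 49 45.6 | 22 85 34 44.3 | 22 88 5 29.7 | 22 91 48 30.3 | 22 94 14 30.2 | 22 97 34 20.5 | 
-32 40 30 14.7 | -32 43 31 20.8 | -32 46 32 20.7 | -32 49 32 20.3 | -32 52 42 23.2 | -32 55 40 30.4 | -32 58 35 30.5 | -32 61 31 30.2 | -32 64 27 30.2 | -32 67 25 30.4 | -32 70 34 30.3 | -32 73 36 30.3 | -32 76 33 30.2 | -32 79 36 30.5 | -32 82 38 30.4 | -32 85 31 30.4 | -32 88 36 30.3 | -32 91 35 30.1 | -32 94 11 30.2 | -32 97 28 20.6 |
```

View pics/w2.png

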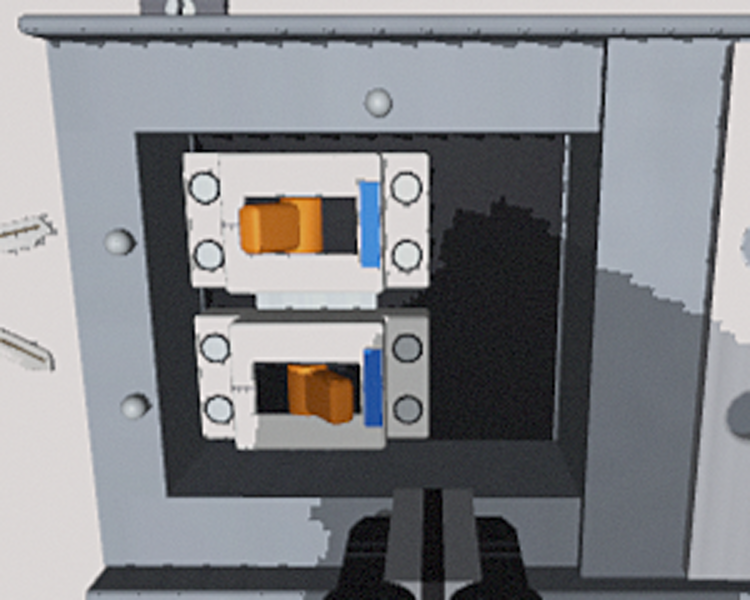

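The toggle is still tripped (crop (320,393)) and nothing else has moved. A level push jams by friction, because the tip has to rise on its arc. I'll go lower and follow the arc, forward and up.

>>> {"api": "step_arm", "payload": {
  "moves": [
    [[0.0015, 0, 0.02, 0, 0], [0.0015, 0, 0.045, 0, 0], [0.0015, 0, 0.07, 0, 0], [0.0015, 0, 0.082, 0, 0], [0.0015, 0, 0.082, 0, 0]]
  ]
}}

```text
t: 4.47
position: [486.8, -37.6, 32.1]
eef_rot: [-3.139, 0.005, 0.196]
contact_force: [-1.0, 0.0, 0.9]
gripper_width: 0.0
finger_force: 0.0
```

>>> {"api": "step_arm", "payload": {
  "moves": [
    [[0.001, -0.002, -0.002, 0, 0], [0.001, -0.005, -0.002, 0, 0], [0.001, -0.008, -0.002, 0, 0], [0.001, -0.01, -0.002, 0, 0], [0.001, -0.01, -0.002, 0, 0]]
  ]
}}

```text
t: 4.88
position: [488.9, -27.5, 38.1]
eef_rot: [3.141, -0.001, 0.198]
contact_force: [0.1, 0.2, -0.6]
gripper_width: -0.4
finger_force: 0.0
```

>>> {"api": "step_arm", "payload": {
  "moves": [
    [[-0.003, 0, 0.003, 0, 0], [-0.003, 0, 0.004, 0, 0], [-0.003, 0, 0.004, 0, 0], [-0.003, -0.001, 0.004, 0, 0]]
  ]
}}

```text
t: 5.22
position: [487.7, -29.2, 34.7]
eef_rot: [3.137, -0.004, 0.196]
contact_force: [2.7, -7.8, 7.3]
gripper_width: 0.2
finger_force: 4.7
```

>>> {"api": "step_arm", "payload": {
  "moves": [
    [[0, -0.002, -0.001, 0, 0], [0, -0.004, -0.003, 0, 0], [0, -0.006, -0.0045, 0, 0], [0, -0.008, -0.006, 0, 0]]
  ]
}}

```text
t: 5.55
position: [483.7, -19.5, 39.5]
eef_rot: [-3.141, -0.0, 0.197]
contact_force: [-0.3, 0.5, 0.4]
gripper_width: -0.0
finger_force: 0.1
```

>>> {"api": "step_arm", "payload": {
  "moves": [
    [[0, -0.003, -0.001, 0, 0], [0, -0.006, -0.001, 0, 0], [0, -0.009, 0, 0, 0], [0, -0.011, 0.001, 0, 0], [0, -0.012, 0.001, 0, 0]]
  ]
}}

```text
t: 5.97
position: [480.9, -8.5, 38.1]
eef_rot: [3.139, 0.001, 0.197]
contact_force: [-1.8, -6.9, 1.7]
gripper_width: -0.1
finger_force: 3.2
```

>>> {"api": "step_arm", "payload": {
  "moves": [
    [[0, -0.001, 0, 0, 0], [0, -0.002, 0, 0, 0], [0, -0.002, 0, 0, 0]]
  ]
}}

```text
t: 6.22
position: [480.9, -8.3, 38.2]
eef_rot: [3.136, 0.002, 0.195]
contact_force: [-0.9, -10.5, 1.4]
gripper_width: -0.2
finger_force: 4.3
```

>>> {"api": "step_arm", "payload": {
  "moves": [
    [[0, 0.006, 0, 0, 0], [0, 0.018, 0, 0, 0], [0, 0.026, -0.02, 0, 0], [0, 0.03, -0.06, 0, 0], [0, 0.03, -0.085, 0, 0]]
  ]
}}

```text
t: 6.63
position: [487.3, -36.4, 125.0]
eef_rot: [-3.141, -0.0, 0.196]
contact_force: [1.0, 0.0, -0.2]
gripper_width: 0.2
finger_force: 0.0
```

Run:
```python
from h import *
s,c,T=wrist();print(s['position'],s['contact_force'])
B=tobox(cloud(c,T)); 
for x0 in(-22,22):
    for y in range(55,97,3):
        m=(abs(B[...,0]-x0)<3)&(abs(B[...,1]-y)<1.5)&(B[...,2]<60); print(y,np.nanmedian(B[m][:,2]).round(1) if m.any() else None,end=' | ')
    print()
```

```text
[487.3048148  -36.40919682 124.98850723] [ 0.98503008  0.00180812 -0.18038473]
55 30.5 | 58 30.9 | 61 30.4 | 64 30.6 | 67 30.7 | 70 33.2 | 73 34.9 | 76 39.3 | 79 43.3 | 82 45.7 | 85 44.2 | 88 30.3 | 91 30.2 | 94 30.2 | 
55 30.6 | 58 30.4 | 61 30.5 | 64 31.1 | 67 30.9 | 70 33.5 | 73 35.3 | 76 39.1 | 79 43.5 | 82 45.6 | 85 44.2 | 88 30.4 | 91 30.3 | 94 29.9 |
```

Both toggle profiles now match, so both breakers are on. Next I'll go behind the rib.

>>> {"api": "step_arm", "payload": {
  "moves": [
    [[0.005, 0.038, 0, 0, 0], [0.01, 0.076, 0, 0, 0], [0.015, 0.114, 0, 0, 0], [0.02, 0.152, 0, 0, 0], [0.023, 0.19, 0, 0, 0]]
  ]
}}

```text
t: 7.1
position: [547.1, -219.1, 122.8]
eef_rot: [-3.141, -0.001, 0.197]
contact_force: [0.2, 0.2, -0.2]
gripper_width: 0.2
finger_force: 0.0
```

>>> {"api": "step_arm", "payload": {
  "moves": [
    [[0, 0.002, 0, 0, 0], [0, 0.002, 0.015, 0, 0], [0, 0.002, 0.03, 0, 0], [0, 0.002, 0.04, 0, 0], [0, 0.002, 0.04, 0, 0]]
  ]
}}

```text
t: 7.52
position: [545.0, -218.1, 80.3]
eef_rot: [-3.138, 0.004, 0.197]
contact_force: [-0.1, 0.3, 0.1]
gripper_width: 0.1
finger_force: 0.0
```

>>> {"api": "step_arm", "payload": {
  "moves": [
    [[0, 0, 0, 0, 0], [0, 0, 0, 0, 0]]
  ]
}}

```text
t: 7.68
position: [547.2, -219.0, 83.8]
eef_rot: [3.141, -0.0, 0.197]
contact_force: [0.2, -0.0, -0.2]
gripper_width: -0.4
finger_force: 0.0
```

>>> {"api": "step_arm", "payload": {
  "moves": [
    [[0, 0, 0.004, 0, 0], [0, 0, 0.008, 0, 0], [0, 0, 0.011, 0, 0], [0, 0, 0.013, 0, 0], [0, 0, 0.013, 0, 0]]
  ]
}}

```text
t: 8.1
position: [546.6, -218.8, 69.8]
eef_rot: [-3.141, 0.001, 0.197]
contact_force: [-0.2, 0.7, 0.6]
gripper_width: 0.2
finger_force: 0.0
```

>>> {"api": "step_arm", "payload": {
  "moves": [
    [[0, -0.004, 0, 0, 0], [0, -0.008, 0, 0, 0], [0, -0.012, 0, 0, 0], [0, -0.016, 0, 0, 0], [0, -0.02, 0, 0, 0]]
  ]
}}

```text
t: 8.52
position: [543.1, -199.2, 70.5]
eef_rot: [3.141, -0.0, 0.197]
contact_force: [0.2, -1.0, -1.1]
gripper_width: -0.1
finger_force: 0.5
```

>>> {"api": "step_arm", "payload": {
  "moves": [
    [[0, -0.006, 0, 0, 0], [0, -0.012, 0, 0, 0], [0, -0.018, 0, 0, 0], [0, -0.024, 0, 0, 0], [0, -0.03, 0, 0, 0]]
  ]
}}

```text
t: 8.93
position: [537.2, -169.5, 70.5]
eef_rot: [3.141, -0.0, 0.197]
contact_force: [-0.2, -1.1, 0.4]
gripper_width: 0.1
finger_force: 0.8
```

>>> {"api": "step_arm", "payload": {
  "moves": [
    [[0, -0.006, 0, 0, 0], [0, -0.012, 0, 0, 0], [0, -0.018, 0, 0, 0], [0, -0.024, 0, 0, 0], [0, -0.03, 0, 0, 0]]
  ]
}}

```text
t: 9.35
position: [531.3, -140.1, 70.4]
eef_rot: [3.141, -0.0, 0.197]
contact_force: [1.5, -2.1, 1.0]
gripper_width: 0.1
finger_force: 1.1
```

>>> {"api": "step_arm", "payload": {
  "moves": [
    [[0, -0.006, 0, 0, 0], [0, -0.012, 0, 0, 0], [0, -0.018, 0, 0, 0], [0, -0.024, 0, 0, 0], [0, -0.03, 0, 0, 0]]
  ]
}}

```text
t: 9.77
position: [525.4, -110.8, 70.4]
eef_rot: [3.141, -0.0, 0.197]
contact_force: [0.0, -1.8, 2.0]
gripper_width: -0.1
finger_force: 1.4
```

>>> {"api": "step_arm", "payload": {
  "moves": [
    [[0, -0.005, 0, 0, 0], [0, -0.01, 0, 0, 0], [0, -0.015, 0, 0, 0], [0, -0.02, 0, 0, 0], [0, -0.024, 0, 0, 0]]
  ]
}}

```text
t: 10.18
position: [520.7, -87.2, 70.3]
eef_rot: [3.141, -0.0, 0.197]
contact_force: [1.4, -2.8, 2.0]
gripper_width: -0.0
finger_force: 1.6
```

Run:
```python
from h import *
s,c,T=wrist();print(s['position'],s['contact_force'],tobox(s['position']))
cv2.imwrite('pics/w3.png',c['image'])
B=tobox(cloud(c,T)); m=(B[...,2]>72)&(B[...,2]<85)&(B[...,0]>12)&(B[...,0]<30)&(abs(B[...,1]-s['position'][1]*0)<150)
print('rib top',m.sum(),np.nanpercentile(B[m],[2,50,98],axis=0).round(1))
```

```text
[520.67137477 -87.24934324  70.32847692] [ 1.42387794 -2.76914786  2.04688774] [  0.49004423 -16.31036372  70.32847692]
rib top 1275 [[12.4 -3.8 75.8]
 [21.3  1.6 80.2]
 [29.6  7.8 81.7]]
```

View pics/w3.png

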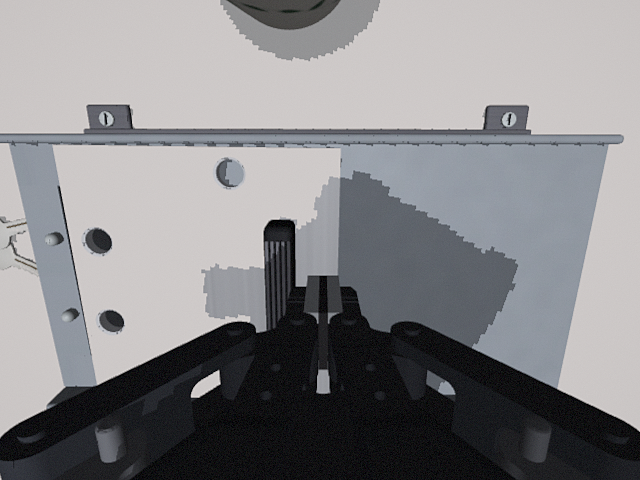

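The cover is level and straight in the channel; holes at (97,240) and (110,321) are approaching the pins at (54,239) and (69,314). The rib is at y ≈ 2, so about 26 mm remain.

>>> {"api": "step_arm", "payload": {
  "moves": [
    [[0, -0.004, 0, 0, 0], [0, -0.008, 0, 0, 0], [0, -0.012, 0, 0, 0], [0, -0.016, 0, 0, 0], [0, -0.019, 0, 0, 0]]
  ]
}}

```text
t: 10.65
position: [516.6, -68.4, 70.1]
eef_rot: [-3.141, 0.001, 0.197]
contact_force: [0.2, -2.1, 1.2]
gripper_width: 0.1
finger_force: 0.5
```

>>> {"api": "step_arm", "payload": {
  "moves": [
    [[0, -0.001, 0, 0, 0], [0, -0.002, 0, 0, 0], [0, -0.003, 0, 0, 0], [0, -0.004, 0, 0, 0], [0, -0.005, 0, 0, 0]]
  ]
}}

```text
t: 11.07
position: [515.9, -63.9, 70.2]
eef_rot: [-3.141, 0.0, 0.197]
contact_force: [-0.1, 0.6, 0.1]
gripper_width: 0.5
finger_force: 0.0
```

```bash
cat > chk.py <<'E'
from h import *
s,c,T=wrist();print(s['t'],s['contact_force'],tobox(s['position']))
B=tobox(cloud(c,T)); m=(B[...,2]>66)&(B[...,2]<85)&(B[...,0]>12)&(B[...,0]<30)&(abs(B[...,1]-25)<25)
print('rib top',np.nanpercentile(B[m],[2,50,98],axis=0).round(1))
for y in (10,45,60,75,90,115):
    m=(B[...,0]>38)&(B[...,0]<46)&(abs(B[...,1]-y)<3);print(y,np.nanmedian(B[m][:,2]).round(1) if m.any() else None,end='; ')
E
python3 chk.py
```

```text
11.0667 [-0.14332305  0.60303039  0.06333743] [ 0.41818664  7.46433018 70.22035313]
rib top [[12.4 19.8 69. ]
 [21.3 25.3 74.2]
 [29.7 31.4 75.6]]
10 58.3; 45 58.4; 60 58.3; 75 58.3; 90 58.3; 115 58.4;
```

It has dropped: rib top at 74, plate at 58 throughout. I'll withdraw and check.

>>> {"api": "step_arm", "payload": {
  "moves": [
    [[0, 0.005, 0, 0, 0], [0, 0.01, -0.005, 0, 0], [0, 0.01, -0.04, 0, 0], [0, 0.01, -0.08, 0, 0], [0, 0.01, -0.12, 0, 0]]
  ]
}}

```text
t: 11.53
position: [517.2, -74.4, 191.3]
eef_rot: [-3.141, 0.002, 0.196]
contact_force: [1.0, -0.2, 0.1]
gripper_width: 0.0
finger_force: 0.0
```

>>> {"api": "step_arm", "payload": {
  "moves": [
    [[-0.03, 0.03, 0, 0, 0], [-0.06, 0.06, 0, 0, 0], [-0.08, 0.09, 0, 0, 0], [-0.09, 0.12, 0, 0, 0], [-0.09, 0.15, 0, 0, 0]]
  ]
}}

```text
t: 11.95
position: [457.1, -240.6, 191.3]
eef_rot: [3.141, 0.0, 0.195]
contact_force: [0.6, -0.2, 0.3]
gripper_width: -0.0
finger_force: 0.0
```

>>> {"api": "step_arm", "payload": {
  "moves": [
    [[0, 0.03, 0, 0, 0], [0, 0.06, 0, 0, 0], [0, 0.08, 0, 0, 0], [0, 0.08, 0, 0, 0]]
  ]
}}

```text
t: 12.28
position: [475.2, -322.0, 190.3]
eef_rot: [3.139, -0.001, 0.193]
contact_force: [0.2, -0.0, 0.2]
gripper_width: 0.3
finger_force: 0.0
```

Run:
```python
from h import *
c=robot.camera('top');B=tobox(cloud(c,c['pose']))
cv2.imwrite('pics/top2.png',c['image'][120:360,230:550])
for x in(-42,42):
  for y in (8,60,100,120): 
    m=(abs(B[...,0]-x)<5)&(abs(B[...,1]-y)<4);print(x,y,np.nanmedian(B[m][:,2]).round(1),end='; ')
```

```text
-42 8 58.9; -42 60 59.2; -42 100 59.1; -42 120 54.4; 42 8 58.5; 42 60 59.5; 42 100 59.5; 42 120 54.3;
```

View pics/top2.png

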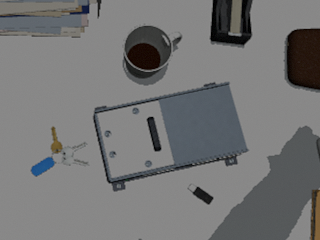

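The cover lies flush over the compartment with its rib at (154,133), and pins show in all four holes. The mug, keys and memory stick are where they were.

```bash
python3 -c "
from bench import robot
print(robot.sign_off())"
```

```text
the job is handed in; nothing more can be done
None
```

I pushed the tripped breaker fully over to on with the other still on, then slid the cover along its channel until it dropped flush over its pins, leaving the mug, keys and memory stick alone; the job was handed in after about 12 s of robot time.

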